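# Set the honing machine's speed and start it

### The arm

A 6-joint arm with a two-finger parallel gripper is mounted at the origin on the work surface; the furniture and walls round the work are solid. World frame = base frame: x ahead of the robot, y to its left, z up, the work surface at z = 0. Lengths are in m, angles in rad, forces in N, time in s.
With the tool pointing down it reaches from about 0.375 to 0.825 m from the base axis. Payload 5.5 kg.
Tool frame: the origin (TCP) lies midway between the tips of the shut fingers; the grasp point (between the pads) lies 19 mm behind it; z points along the fingers, y is the line along which they close (so a half turn about z gives the same grasp; the last joint's range is limited). The gripper opens to 85 mm and grips with 20 to 120 N. Pads are 22 mm wide; open, the fingers measure 114 mm over their backs; the gripper's body (76 mm by 85 mm) begins 54 mm behind the grasp point. The pads swing forward as they close: fully open they stand 13 mm farther back than shut.
Start: joints at [-1.237, 0.314, -0.047, 1.21, 0, 1.571], TCP at [0.197, -0.567, 0.231] pointing down, gripper open.
Joint ranges: [-2.67, 2.67], [-0.69, 1.73], [-1.03, 1.25], [-2.08, 2.16], [-1.42, 1.45], [-3.14, 3.14]. Speed limits (rad/s): [2.39, 2.39, 3.01, 3.14, 3.14, 3.14].

### API

Orientations are given as a rotation vector (axis times angle).
In Python, from station import r, vision, spotter gives the robot as it stands.
- The arm moves only by the shell command python3 -m handwheel 'ROWS'. ROWS is JSON, a list of rows, each an object with "linear": the shift along the tool's x, y, z in m, a list of three; "turn": the turn about the tool's z in degrees; "fingers": the opening in per cent of the stroke, from 0 (shut) to 100 (fully open). A call has 1 to 8 rows; each row is the pose to reach, as a shift and turn from the pose commanded when the call began, along the tool's axes at that moment; what a row does not reach only later rows make up. A row lasts 1/12 s, in which the tool goes at most 41.7 mm and 7.16 degrees, less where a joint would pass 70% of its speed; a pose out of reach is approached as far as the arm can. A call with a gripper value outside its range is refused whole. The fingers move at their own pace and stop on an object; the grip force is fixed at half the most. Time passes only in rows, so rows that repeat a pose let the fingers close. It gives the time, the measured TCP pose, the force, the opening and the grip force at its end, in the units of the state.
- r.get_state(): the state, without advancing time (a new reading comes with each control period).
- vision.grab_frame(name): name is "scene" or "top"; returns the picture (384x512x3 uint8, blue, green, red); there is no depth.
- vision.get_calibration(name): a dict with "mtx" (3x3 intrinsics, pixels), "R" (3x3) and "t" (3): a world point X has camera coordinates R X + t. Camera axes: x right, y down, z forward; pixel columns grow to the right and rows downward; lengths in m; the calibration is good to about 2 mm. A picture is of the moment at which its call begins. get_calibration takes no time and is no camera call.
- r.hand_in(): hands the job in; it is judged then, once.
Trained networks look in the newest picture that a camera, given by its name, has taken for a name from the list of things; names that differ only in an ending like _2 or _b are one class to them, and where a whole thing is asked for, a point or a joint stands for the part that bears it (a point fixed in the world has none). Each returns a list of dicts, best first, with "conf" (0 to 1); they miss things now and then, are a little off and sometimes report something else, mostly with a low value. They report only what shows in the picture. A call takes as long as a camera call.
- spotter.masks_of(camera, name): "region" (384x512 bool, what is visible of it) and "bbox" ([left, top, width, height] in pixels, round what is visible of it).
The state is a dict: "t": time; "qpos": joint angles; "joint_velocities": joint speeds; "joint_torque": joint torques, N m; "position": TCP position; "orientation": TCP orientation; "ft_force": force on the tool from outside, world axes, zero at the start; "moment": the same for the moment, N m; "grip_width": finger opening in m; "finger_force": force on a finger pad.
Only numpy, scipy, OpenCV 4.12 (cv2) and the standard library are available. Lean on these libraries where they do the work, as an engineer would, in place of code of your own. Each camera call takes 0.05 s, during which the arm holds its last target. There are 200 camera calls.

### The job

Get the honing machine ready for the gouge: push the speed selector's handle round with a fingertip, click by click, until it rests at the fifth of its seven dots (counted clockwise from the smallest), then press the green start button fully in and let it go. Only push and press: do not grip or force the selector, and leave the red stop button and the gouge, tin, mug and roll of tape beside the machine where they are.

Things in the scene. Friction and masses are not known exactly. Their poses are not given: they have to be found in the camera images.
- honer: Honing machine, fixed, dark green, may stand turned: 330 mm wide along its y, 160 mm deep along x. Origin on the table; x to its back, y to its left. A sloping console (y 0 to 190 mm) carries the dial and, left of it, the buttons; on the right lie the motor, the leather wheel and its guard (y -140 to 0 mm, up to 131 mm high) and, at the back, a battery.
- dial_centre (a point): Centre of the speed dial, on the face of the grey panel and on the selector's axis. z: the panel's outward normal, leaning 10 degrees from vertical to the machine's front (robot side); x: up the slope, to the back; y: to the machine's left. Black disc 115 mm across; seven white dots, 51 mm from the centre, 30 degrees apart: first and smallest at +y, then clockwise from above, fourth at +x, seventh and largest at -y.
- selector (a joint): Angle of the selector in rad, 0 with its handle at the first dot, growing clockwise seen from above, pi/6 (0.5236) a click: fourth dot 1.571, fifth 2.094, sixth 2.618; stops just past the first and seventh. A sprung ball holds it in each place; the next click takes 5 to 10 N near the handle's end, and once well past half-way it snaps on by itself. Starts anywhere in the first to fourth place.
- selector_tip (a point): Point in the selector's handle, 36 mm from the axis, 22 mm above the panel; y points out along the handle, z along the panel's normal. Selector: a black disc 42 mm across, up to 9 mm above the panel, and on it a light grey bar handle with a red line, up to 34 mm above the panel, reaching 43 mm out from the axis (17 mm to the other side), 17 mm wide over the axis, 11 mm at its outer end.
- start_top (a point): Centre of the top of the green start button: round, 26 mm across, 20 mm above the panel, in a black collar 42 mm across, on a yellow plate left of the dial. z axis along the panel's normal.
- start (a joint): How far the start button is pressed, in m: 0 out, 0.005 fully in (about 5 N; springs back).
- stop_top (a point): Centre of the top of the red stop button, same size and shape, 50 mm nearer to the machine's front than the green one. To be left alone.
- stop (a joint): How far the red stop button is pressed, in m: 0 out, 0.005 fully in.
- gouge: Carving gouge with boxwood handle, loose, 34 x 202 x 33 mm, lying along the machine's front; origin at the centre of its underside, y along it.
- wax_tin: Round brown wax tin, 61 mm across, 26 mm high; origin at the centre of its underside.
- tea_mug: Orange mug, 81 mm across, 113 mm with its handle, 101 mm high; origin at the middle of its underside.
- masking_tape: Roll of masking tape, 96 mm across, 25 mm high; origin at the centre of its underside.

How it is judged:
By the outcome, as a careful person would: the job done as asked, in the order asked, and still so for the second after the job is handed in, with the robot touching nothing.
It also fails if it takes over 58 s, if anything falls off the work surface, if the arm or the gripper's body presses on something with over 40 N, if the wrist force passes 120 N, or if a joint passes its speed limit or range.

## Working session

There is one attempt and no reset: what is moved stays moved. The work goes in short steps, Python scripts to look and compute and a shell command to move; the robot and the scene stay as the last step left them, time stands still between calls to the robot, and variables do not carry over. Pictures are saved under pics/ and viewed, at most 10 in all, crops included, and the job is handed in when it is done.

```bash
ls; mkdir -p pics; cat > h.py <<'E'
import numpy as np, cv2
from station import r, vision, spotter
def cal(n):
    c=vision.get_calibration(n); return [np.array(c[k],float) for k in('mtx','R','t')]
def ray(n,p):
    K,R,t=cal(n); t=t.ravel(); d=R.T@np.linalg.solve(K,[p[0],p[1],1]); return -R.T@t,d
def atz(n,p,z):
    o,d=ray(n,p); return o+d*(z-o[2])/d[2]
def proj(n,X):
    K,R,t=cal(n); q=(R@np.atleast_2d(X).T+t.reshape(3,1)); q=K@q; return (q[:2]/q[2]).T
def tri(p1,p2):
    a,d=ray('top',p1); b,e=ray('scene',p2); s=np.linalg.lstsq(np.stack([d,-e],1),b-a,rcond=None)[0]
    return (a+d*s[0]+b+e*s[1])/2, np.linalg.norm(a+d*s[0]-b-e*s[1])
E
python3 - <<'E'
from h import *
print(r.get_state()['t'],r.get_state()['position'],r.get_state()['orientation'])
C={}
for n in('top','scene'):
    im=vision.grab_frame(n); cv2.imwrite(f'pics/{n}0.png',cv2.resize(im,(800,600),interpolation=cv2.INTER_CUBIC))
    print(n,-cal(n)[1].T@cal(n)[2].ravel(),cal(n)[0][0,0])
    for k in('honer','selector','start','stop'):
        for m in spotter.masks_of(n,k)[:2]:
            ys,xs=np.nonzero(m['region']); print(n,k,round(m['conf'],2),m['bbox'],xs.mean().round(1),ys.mean().round(1))
E
```

```text
pics
0.0 [ 0.19641179 -0.56636175  0.23042606] [-3.09630409e+00 -5.21580510e-01  3.85975805e-04]
top [0.25458062 0.02885726 1.00874253] 459.06357477049073
top honer 0.84 [238.9, 137.4, 158.7, 102.3] 316.3 188.1
top selector 0.86 [289.5, 159.7, 20.6, 30.9] 297.6 179.0
top stop 0.68 [250.7, 180.8, 12.1, 13.4] 253.7 186.0
scene [-0.26930446  0.53591821  0.59198398] 445.14130905208333
scene honer 0.66 [200.7, 156.2, 116.6, 82.7] 260.2 198.1
scene start 0.61 [216.8, 184.1, 10.8, 8.1] 222.9 188.5
scene stop 0.5 [228.3, 194.7, 10.4, 10.0] 233.5 201.0
```

View pics/top0.png

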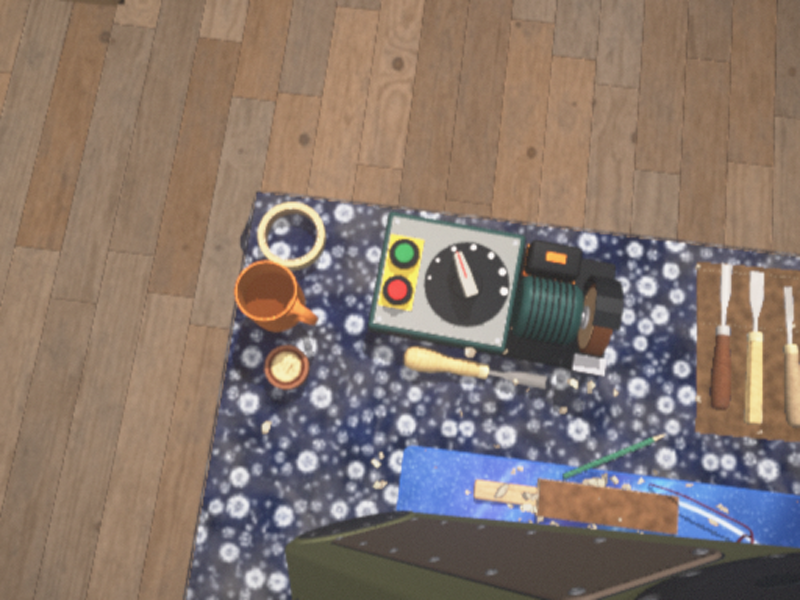

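View pics/scene0.png

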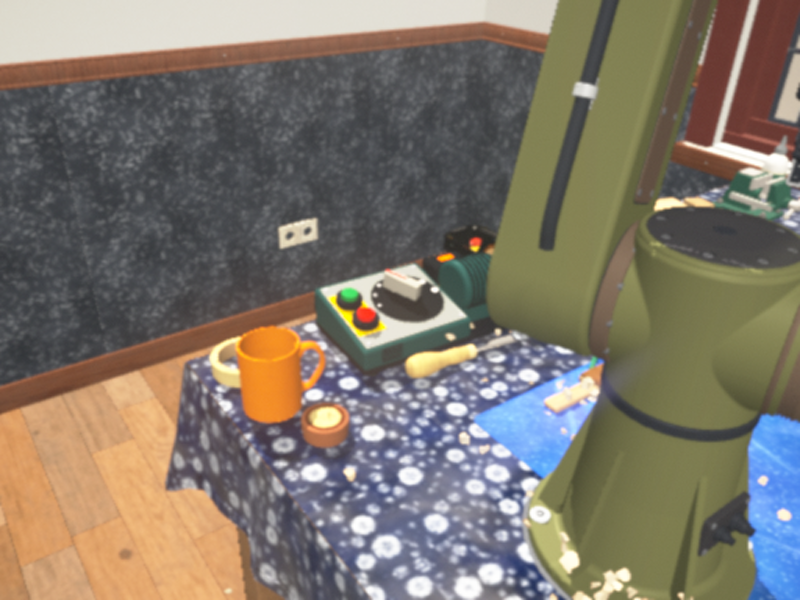

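```bash
python3 - <<'E'
from h import *
im=cv2.imread('pics/top0.png')
# crop original coordinates 235..345 x 130..212
s=800/512
im=im[int(130*s):int(212*s),int(235*s):int(345*s)]
cv2.imwrite('pics/crop1.png',cv2.resize(im,(770,574),interpolation=cv2.INTER_CUBIC))
E
```

```text
(no output)
```

View pics/crop1.png

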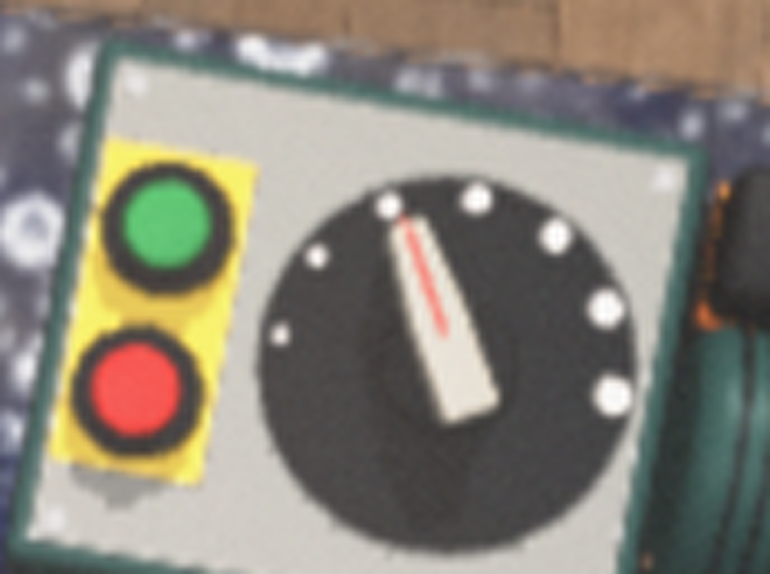

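The top view (crop) shows the handle at the third dot, third at (389,206), fifth at (555,236). The green button is at (168,223) and the red at (135,388), with the machine turned about -8° in the image. Next I'll fit the dial pose.

```bash
cat > fit.py <<'E'
from h import *
from scipy.optimize import least_squares
from scipy.spatial.transform import Rotation as Ro
s=800/512
dots=np.array([(280,335),(316,257),(389,206),(476,199),(555,236),(605,308),(612,396)],float)
c2=lambda p:(np.array(p,float)+.5)/7+0
T=lambda p:np.array([ ((np.array(p,float)+.5)/7*(171/770*7/1)/1) ])
def top(p):
    p=np.array(p,float); w=int(345*s)-int(235*s); h=int(212*s)-int(130*s)
    return ((p+.5)*[w/770,h/574]+[int(235*s),int(130*s)])/s-.5
a=np.arange(7)*np.pi/6
dl=np.stack([51e-3*np.sin(a),51e-3*np.cos(a),0*a],1)
def frame(v): return Ro.from_euler('z',v[3]).as_matrix()@Ro.from_euler('y',-10,degrees=True).as_matrix()
def W(v,L): return np.array(L)@frame(v).T+v[:3]
ot=np.vstack([top(dots),top([(168,223),(135,388)])])
os_=(np.array([(349,296),(366,315)])+.5)/s-.5
def pts(v): return dl, np.array([[v[4],v[5],.02],[v[4]-.05,v[5],.02]])
def res(v):
    d,b=pts(v); return np.concatenate([(proj('top',W(v,np.vstack([d,b])))-ot).ravel(),(proj('scene',W(v,b))-os_).ravel()])
if __name__=='__main__':
    c=atz('top',ot[3],.08)
    f=least_squares(res,[c[0]-.05,c[1],.08,-.15,.02,.09],x_scale=[.1,.1,.1,1,.1,.1])
    v=f.x; np.save('v.npy',v); print(v.round(4),np.abs(f.fun).max(),f.fun.round(1)); 
    print('start',W(v,pts(v)[1]),'n',frame(v)[:,2])
    for A in (60,75,90,105,120):
        A=np.radians(A); print('tip',W(v,[[.036*np.sin(A),.036*np.cos(A),.022]]))
E
python3 fit.py
```

```text
[ 0.4765 -0.0386  0.0559 -0.0592  0.0247  0.0895] 0.8159282375980581 [ 0.1 -0.1  0.2 -0.1 -0.   0.1 -0.1  0.1 -0.1  0.1 -0.1  0.  -0.  -0.2
  0.2  0.5  0.6  0.4 -0.5 -0.3 -0.8  0. ]
start [[0.50269262 0.04948244 0.07988928]
 [0.45353844 0.05239492 0.07120688]] n [-0.17334416  0.01027096  0.98480775]
tip [[ 0.50444567 -0.02221857  0.08297651]]
tip [[ 0.50746769 -0.03109538  0.08360102]]
tip [[ 0.5081225  -0.040468    0.08381403]]
tip [[ 0.50636547 -0.04969772  0.08360102]]
tip [[ 0.50231634 -0.05815554  0.08297651]]
```

```bash
cat > go.py <<'E'
from fit import *
v=np.load('v.npy')
def P(A,gap,z,rad=.038):
    A=np.radians(A); u=np.array([np.sin(A),np.cos(A),0]); g=np.array([np.cos(A),-np.sin(A),0])
    return W(v,rad*u-(.017+gap)*g+[0,0,z])
def yaw(A): return np.degrees(v[3])-A+180   # tool -x pushes
def sh(p,y):
    st=r.get_state(); M=Ro.from_rotvec(st['orientation']).as_matrix()
    cy=np.degrees(np.arctan2(M[1,0],M[0,0])); print((M.T@(p-st['position'])*1000).round(1),'turn',round((cy-y+180)%360-180,1),'world',p.round(4))
E
python3 - <<'E'
from go import *
p=P(60,.010,.018); q=p.copy(); q[2]=.2
sh(q,yaw(60)); sh(p,yaw(60))
E
```

```text
[ 468.6 -440.4   31.3] turn -97.5 world [0.495  0.0028 0.2   ]
[ 468.6 -440.4  154.3] turn -97.5 world [0.495  0.0028 0.077 ]
```

```bash
python3 -m handwheel '[{"linear":[0.234,-0.220,0.0],"turn":-49,"fingers":0},{"linear":[0.234,-0.220,0.0],"turn":-49,"fingers":0},{"linear":[0.234,-0.220,0.0],"turn":-49,"fingers":0},{"linear":[0.234,-0.220,0.0],"turn":-49,"fingers":0},{"linear":[0.234,-0.220,0.0],"turn":-49,"fingers":0},{"linear":[0.234,-0.220,0.0],"turn":-49,"fingers":0},{"linear":[0.234,-0.220,0.0],"turn":-49,"fingers":0},{"linear":[0.234,-0.220,0.0],"turn":-49,"fingers":0}]'
python3 - <<'E'
from go import *
p=P(60,.010,.018); q=p.copy(); q[2]=.2
sh(q,yaw(60)); print(r.get_state()['qpos'])
E
```

```text
t: 1.17
position: [0.3464, -0.2796, 0.2316]
orientation: [2.597, 1.767, 0.002]
ft_force: [-0.1, 0.2, 0.5]
grip_width: -0.0001
finger_force: 0.0
[317.2  34.5  31.8] turn -48.2 world [0.495  0.0028 0.2   ]
[-6.79752911e-01  2.17133840e-02 -3.96222073e-01  1.15247018e+00
  8.97266773e-04  1.26710385e+00]
```

```bash
python3 -m handwheel '[{"linear":[0.317,0.0345,0.032],"turn":-48,"fingers":0},{"linear":[0.317,0.0345,0.032],"turn":-48,"fingers":0},{"linear":[0.317,0.0345,0.032],"turn":-48,"fingers":0},{"linear":[0.317,0.0345,0.032],"turn":-48,"fingers":0},{"linear":[0.317,0.0345,0.032],"turn":-48,"fingers":0},{"linear":[0.317,0.0345,0.032],"turn":-48,"fingers":0},{"linear":[0.317,0.0345,0.032],"turn":-48,"fingers":0},{"linear":[0.317,0.0345,0.032],"turn":-48,"fingers":0}]'
python3 - <<'E'
from go import *
p=P(60,.010,.018); q=p.copy(); q[2]=.11
sh(q,yaw(60));
E
```

```text
t: 1.83
position: [0.497, 0.0022, 0.1992]
orientation: [1.654, 2.671, 0.002]
ft_force: [1.4, -0.5, 0.5]
grip_width: 0.0002
finger_force: 0.0
[ 1.4 -1.6 89.2] turn -0.1 world [0.495  0.0028 0.11  ]
```

```bash
python3 -m handwheel '[{"linear":[0.001,-0.001,0.04],"turn":0,"fingers":0},{"linear":[0.001,-0.001,0.085],"turn":0,"fingers":0},{"linear":[0.001,-0.001,0.085],"turn":0,"fingers":0},{"linear":[0.001,-0.001,0.085],"turn":0,"fingers":0}]'
python3 - <<'E'
from go import *
p=P(60,.010,.018)
sh(p,yaw(60)); a=vision.grab_frame('scene')[150:250,190:330]; b=vision.grab_frame('top')[120:220,225:365]
cv2.imwrite('pics/c2.png',np.vstack([cv2.resize(i,(420,300),interpolation=cv2.INTER_CUBIC) for i in(a,b)]))
E
```

```text
t: 2.17
position: [0.4918, -0.0004, 0.1125]
orientation: [-1.659, -2.662, 0.005]
ft_force: [-0.5, -0.4, 0.9]
grip_width: 0.0001
finger_force: 0.0
[ 1.4  4.5 35.5] turn -0.5 world [0.495  0.0028 0.077 ]
```

View pics/c2.png

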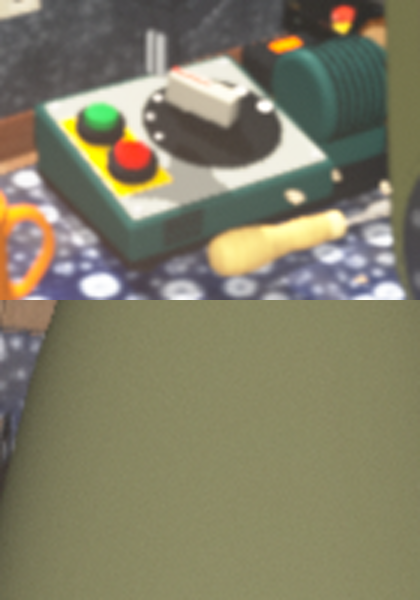

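```bash
python3 - <<'E'
from go import *
print((proj('scene',[r.get_state()['position']])-[190,150])*3, (proj('scene',W(v,np.vstack([dl,[[0,0,0]],[[.0312,.018,.034]]])))-[190,150])*3)
a=vision.grab_frame('scene')
cv2.imwrite('pics/s3.png',cv2.resize(a[60:240,160:400],(800,600),interpolation=cv2.INTER_CUBIC))
E
```

```text
[[157.0322651   63.34033207]] [[153.56484915 142.57242558]
 [144.81158346 122.05675365]
 [152.90268176 103.51953042]
 [174.91279231  91.63516792]
 [204.85784939  89.07844219]
 [235.34335677  96.29647309]
 [258.94155599 111.60358934]
 [207.40520525 126.74944893]
 [173.41247353  76.91563695]]
```

View pics/s3.png

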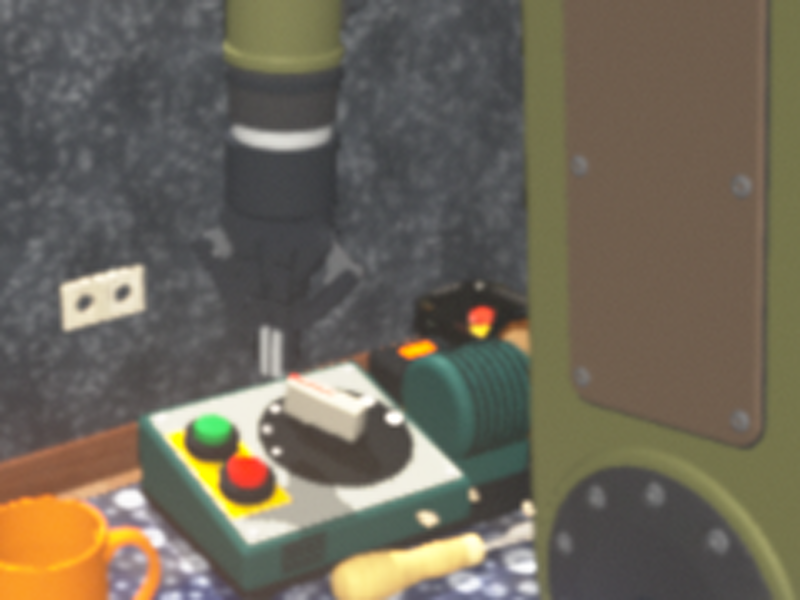

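Fingers appear at (270,370) just above and beside the handle, as projected. The dial dots sit ~2 px higher in the scene image than my fit predicts, so I'll refit with them.

```bash
python3 - <<'E'
import fit; from fit import *
ds=(np.array([(158,135),(150,115),(155,97)])+.5)/3-.5+[190,150]
f=least_squares(lambda v:np.r_[res(v),(proj('scene',W(v,dl[:3]))-ds).ravel()],np.load('v.npy'),x_scale=[.1,.1,.1,1,.1,.1])
v=f.x; print(v.round(4),f.fun[14:].round(1)); np.save('v.npy',v)
from go import *
print('start',W(v,pts(v)[1]))
p=P(60,.006,.018); sh(p,yaw(60))
E
```

```text
[ 0.4753 -0.0388  0.0612 -0.0614  0.0233  0.0905] [-0.3  0.9 -0.   1.  -0.3 -1.7 -0.6 -1.3 -0.8  1.1 -1.   0.9  0.   0.8]
start [[0.50027259 0.05036756 0.08491914]
 [0.45112505 0.05339006 0.07623674]]
[ 0.2 -0.5 34. ] turn -0.4 world [ 0.4956 -0.001   0.0826]
```

```bash
python3 -m handwheel '[{"linear":[0,0,0.012],"turn":0,"fingers":0},{"linear":[0,0,0.022],"turn":0,"fingers":0},{"linear":[0,0,0.031],"turn":0,"fingers":0},{"linear":[0,0,0.031],"turn":0,"fingers":0},{"linear":[0,0,0.031],"turn":0,"fingers":0}]'
python3 - <<'E'
from go import *
z=.018
for A in(60,75,82,90): sh(P(A,0,z),yaw(A))
E
```

```text
t: 2.73
position: [0.4941, -0.0007, 0.0833]
orientation: [-1.662, -2.665, 0.0]
ft_force: [0.3, 0.4, 0.8]
grip_width: 0.0004
finger_force: 0.0
[-6.9  1.2  0.2] turn -0.4 world [ 0.4983 -0.0064  0.0831]
[-17.2   4.3  -1.2] turn 14.6 world [ 0.5056 -0.0143  0.0845]
[-22.2   4.8  -1.7] turn 21.6 world [ 0.5082 -0.0186  0.085 ]
[-28.    4.6  -2.2] turn 29.6 world [ 0.5106 -0.0239  0.0855]
```

```bash
python3 -m handwheel '[{"linear":[-0.007,0.001,0],"turn":0,"fingers":0},{"linear":[-0.0105,0.002,0],"turn":5,"fingers":0},{"linear":[-0.014,0.003,0],"turn":10,"fingers":0},{"linear":[-0.017,0.004,0],"turn":15,"fingers":0},{"linear":[-0.020,0.0045,0],"turn":18,"fingers":0},{"linear":[-0.0235,0.005,0],"turn":23,"fingers":0},{"linear":[-0.0235,0.005,0],"turn":23,"fingers":0},{"linear":[-0.0235,0.005,0],"turn":23,"fingers":0}]'
python3 - <<'E'
from go import *
for A in(90,105,112,120): sh(P(A,0,.018),yaw(A))
b=vision.grab_frame('scene')
cv2.imwrite('pics/s4.png',cv2.resize(b[150:240,190:310],(800,600),interpolation=cv2.INTER_CUBIC))
E
```

```text
t: 3.4
position: [0.5098, -0.0198, 0.0837]
orientation: [2.158, 2.283, 0.001]
ft_force: [0.0, 0.4, 0.2]
grip_width: -0.0004
finger_force: 0.0
[-4.1  0.6 -1.8] turn 6.7 world [ 0.5106 -0.0239  0.0855]
[-14.8   2.4  -2.3] turn 21.7 world [ 0.513  -0.0345  0.086 ]
[-19.9   2.3  -2.4] turn 28.7 world [ 0.5132 -0.0396  0.0861]
[-25.6   1.4  -2.4] turn 36.7 world [ 0.5126 -0.0453  0.0861]
```

View pics/s4.png

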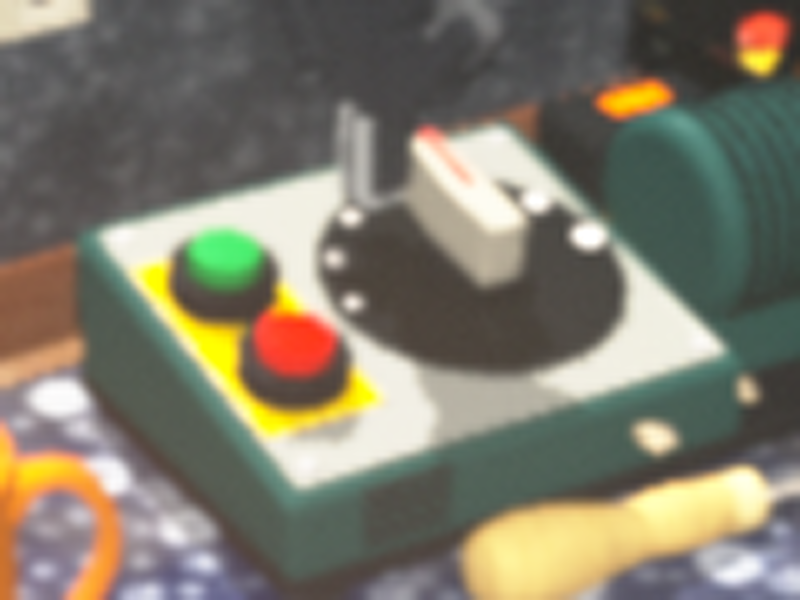

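```bash
python3 - <<'E'
from go import *
for A in (75,90,105,120):
    a=np.radians(A); u=np.array([np.sin(a),np.cos(a),0])
    print(A,((proj('scene',W(v,[u*.043+[0,0,.034],u*-.017+[0,0,.034]]))-[190,150]+.5)*6.667).round(0).tolist())
E
```

```text
75 [[393.0, 142.0], [514.0, 222.0]]
90 [[417.0, 134.0], [505.0, 226.0]]
105 [[444.0, 129.0], [494.0, 228.0]]
120 [[474.0, 129.0], [481.0, 228.0]]
```

The handle, with its outer end at (430,135), is at the fourth dot. Now the second click.

```bash
python3 -m handwheel '[{"linear":[-0.004,0.0005,-0.001],"turn":6,"fingers":0},{"linear":[-0.0075,0.001,-0.0015],"turn":11,"fingers":0},{"linear":[-0.011,0.002,-0.002],"turn":16,"fingers":0},{"linear":[-0.014,0.002,-0.002],"turn":20,"fingers":0},{"linear":[-0.017,0.0025,-0.002],"turn":25,"fingers":0},{"linear":[-0.020,0.0025,-0.002],"turn":29,"fingers":0},{"linear":[-0.020,0.0025,-0.002],"turn":29,"fingers":0},{"linear":[-0.020,0.0025,-0.002],"turn":29,"fingers":0}]'
python3 - <<'E'
from go import *
for A in(112,120): sh(P(A,0,.018),yaw(A))
b=vision.grab_frame('scene')
cv2.imwrite('pics/s5.png',cv2.resize(b[150:240,190:310],(800,600),interpolation=cv2.INTER_CUBIC))
E
```

```text
t: 4.12
position: [0.5128, -0.0393, 0.0854]
orientation: [2.66, 1.672, 0.0]
ft_force: [-0.3, -0.5, -0.4]
grip_width: -0.0002
finger_force: 0.0
[-0.1  0.5 -0.7] turn -0.2 world [ 0.5132 -0.0396  0.0861]
[-5.5  2.5 -0.7] turn 7.8 world [ 0.5126 -0.0453  0.0861]
```

View pics/s5.png

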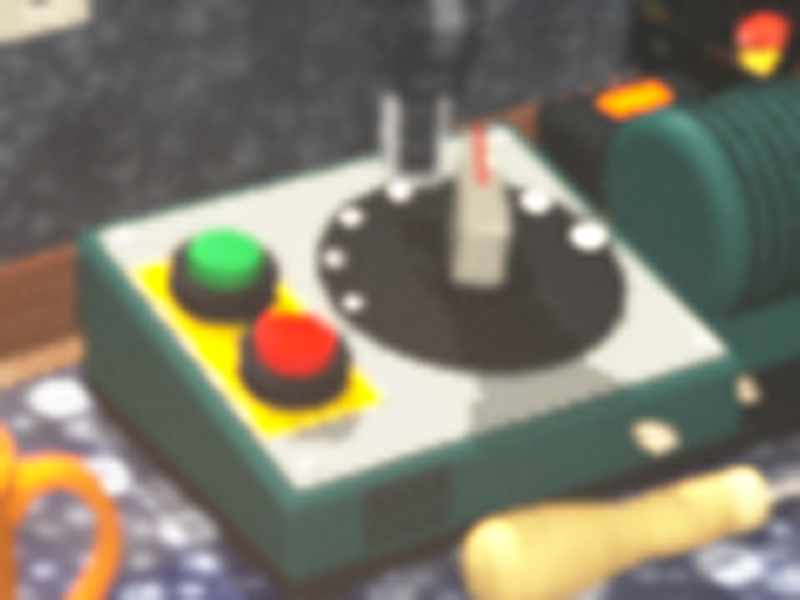

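The selector is at the fifth dot (red line at (480,150), and the dots 4 and 6 are on either side). Next: retreat, lift, and go above the green button.

```bash
python3 -m handwheel '[{"linear":[0.006,0,0],"turn":0,"fingers":0},{"linear":[0.008,0,0],"turn":0,"fingers":0},{"linear":[0.008,0,-0.03],"turn":0,"fingers":0},{"linear":[0.008,0,-0.05],"turn":0,"fingers":0},{"linear":[0.008,0,-0.05],"turn":0,"fingers":0}]'
python3 - <<'E'
from go import *
sh(np.array([.501,.050,.105]),yaw(90))
E
```

```text
t: 4.58
position: [0.5192, -0.0318, 0.1392]
orientation: [2.658, 1.668, 0.008]
ft_force: [0.6, 1.0, 0.7]
grip_width: -0.0004
finger_force: 0.0
[ 65.7 -52.1  34.1] turn -22.3 world [0.501 0.05  0.105]
```

```bash
python3 -m handwheel '[{"linear":[0.033,-0.026,0],"turn":-7,"fingers":0},{"linear":[0.0657,-0.052,0],"turn":-14,"fingers":0},{"linear":[0.0657,-0.052,0.015],"turn":-22,"fingers":0},{"linear":[0.0657,-0.052,0.034],"turn":-22,"fingers":0},{"linear":[0.0657,-0.052,0.034],"turn":-22,"fingers":0},{"linear":[0.0657,-0.052,0.034],"turn":-22,"fingers":0},{"linear":[0.0657,-0.052,0.034],"turn":-22,"fingers":0}]'
python3 - <<'E'
from go import *
sh(np.array([.501,.050,.085]),yaw(90))
print(((proj('scene',[r.get_state()['position'],[.501,.05,.085]])-[190,150]+.5)*6.667).round(0).tolist())
b=vision.grab_frame('scene')
cv2.imwrite('pics/s6.png',cv2.resize(b[150:240,190:310],(800,600),interpolation=cv2.INTER_CUBIC))
E
```

```text
t: 5.17
position: [0.4983, 0.0496, 0.1016]
orientation: [-2.296, -2.144, 0.0]
ft_force: [0.3, -0.6, -0.7]
grip_width: 0.0001
finger_force: 0.0
[ 0.6  2.6 16.6] turn -0.4 world [0.501 0.05  0.085]
[[227.0, 213.0], [222.0, 252.0]]
```

View pics/s6.png

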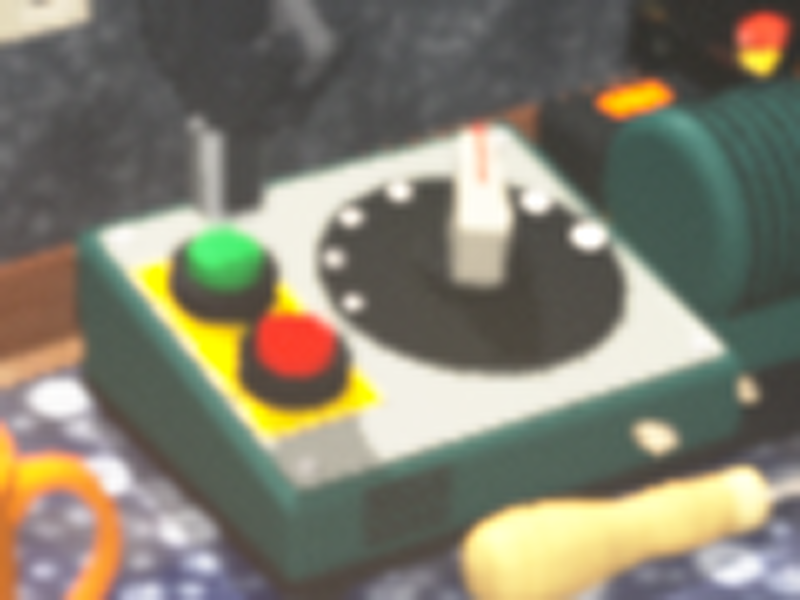

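The fingertip at (228,213) is right above the green button at (225,248). The selector is free and still at the fifth dot. Pressing in small steps.

```bash
python3 -m handwheel '[{"linear":[0,0.001,0.008],"turn":0,"fingers":0},{"linear":[0,0.001,0.014],"turn":0,"fingers":0},{"linear":[0,0.001,0.017],"turn":0,"fingers":0},{"linear":[0,0.001,0.017],"turn":0,"fingers":0},{"linear":[0,0.001,0.017],"turn":0,"fingers":0}]'; python3 -m handwheel '[{"linear":[0,0,0.002],"turn":0,"fingers":0},{"linear":[0,0,0.002],"turn":0,"fingers":0}]'; python3 -m handwheel '[{"linear":[0,0,0.002],"turn":0,"fingers":0},{"linear":[0,0,0.002],"turn":0,"fingers":0}]'
```

```text
t: 5.63
position: [0.5003, 0.0493, 0.0848]
orientation: [2.295, 2.143, 0.002]
ft_force: [0.1, -0.2, 4.9]
grip_width: 0.0
finger_force: 2.3
t: 5.8
position: [0.5007, 0.0493, 0.084]
orientation: [2.294, 2.143, 0.003]
ft_force: [-2.8, -1.8, 14.3]
grip_width: 0.0001
finger_force: 7.7
t: 5.97
position: [0.5009, 0.0493, 0.0836]
orientation: [2.294, 2.142, 0.004]
ft_force: [-7.6, -1.1, 29.2]
grip_width: 0.0003
finger_force: 15.2
```

```bash
python3 - <<'E'
from go import *
b=vision.grab_frame('scene')
print(r.get_state()['ft_force'],((proj('scene',[r.get_state()['position']])-[190,150]+.5)*6.667).round(0).tolist())
cv2.imwrite('pics/s7.png',cv2.resize(b[168:208,200:253],(795,600),interpolation=cv2.INTER_CUBIC))
E
```

```text
[-7.47898931 -2.00857861 28.67586151] [[224.0, 256.0]]
```

View pics/s7.png

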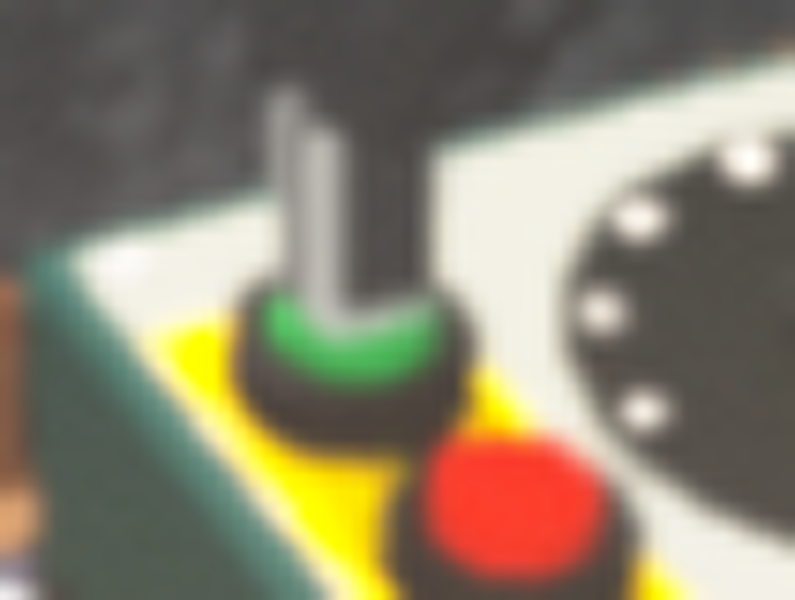

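Fingers are on the green cap at (350,330), which sits lower in its collar. I'll release in small steps and read the force over the stroke to confirm it was fully in.

```bash
for i in 1; do python3 -m handwheel '[{"linear":[0,0,-0.004],"turn":0,"fingers":0},{"linear":[0,0,-0.004],"turn":0,"fingers":0}]'; done; python3 -m handwheel '[{"linear":[0,0,-0.0015],"turn":0,"fingers":0},{"linear":[0,0,-0.0015],"turn":0,"fingers":0}]';python3 -m handwheel '[{"linear":[0,0,-0.0015],"turn":0,"fingers":0},{"linear":[0,0,-0.0015],"turn":0,"fingers":0}]';python3 -m handwheel '[{"linear":[0,0,-0.0015],"turn":0,"fingers":0},{"linear":[0,0,-0.0015],"turn":0,"fingers":0}]';python3 -m handwheel '[{"linear":[0,0,-0.0015],"turn":0,"fingers":0},{"linear":[0,0,-0.0015],"turn":0,"fingers":0}]'
```

```text
t: 6.18
position: [0.5002, 0.0493, 0.0857]
orientation: [2.295, 2.143, 0.002]
ft_force: [1.2, -0.9, 4.1]
grip_width: -0.0003
finger_force: 2.0
t: 6.35
position: [0.5, 0.0494, 0.0863]
orientation: [2.295, 2.144, 0.002]
ft_force: [1.6, -0.4, 3.6]
grip_width: 0.0
finger_force: 1.7
t: 6.52
position: [0.4995, 0.0495, 0.0874]
orientation: [2.295, 2.145, 0.0]
ft_force: [1.5, -0.2, 3.8]
grip_width: 0.0
finger_force: 1.3
t: 6.68
position: [0.4989, 0.0496, 0.0887]
orientation: [-2.295, -2.145, 0.001]
ft_force: [0.9, -0.7, 1.2]
grip_width: 0.0003
finger_force: 0.9
t: 6.85
position: [0.4984, 0.0497, 0.09]
orientation: [-2.294, -2.144, 0.002]
ft_force: [-0.4, 0.6, -0.3]
grip_width: 0.0001
finger_force: 0.0
```

The spring force (about 5 N at z 0.0848 falling to nothing at about 0.089, with a hard stop below) shows the full 5 mm stroke and release. Lifting away for a last look.

```bash
python3 -m handwheel '[{"linear":[0,0,-0.03],"turn":0,"fingers":0},{"linear":[0,0,-0.07],"turn":0,"fingers":0},{"linear":[0,0,-0.1],"turn":0,"fingers":0},{"linear":[0,0,-0.1],"turn":0,"fingers":0},{"linear":[0,0,-0.1],"turn":0,"fingers":0}]'
python3 - <<'E'
from go import *
b=vision.grab_frame('scene')
cv2.imwrite('pics/s8.png',cv2.resize(b[130:280,130:330],(800,600),interpolation=cv2.INTER_CUBIC))
E
```

```text
t: 7.27
position: [0.5001, 0.0499, 0.1918]
orientation: [2.294, 2.144, 0.004]
ft_force: [0.2, 0.0, -0.6]
grip_width: 0.0
finger_force: 0.0
```

View pics/s8.png

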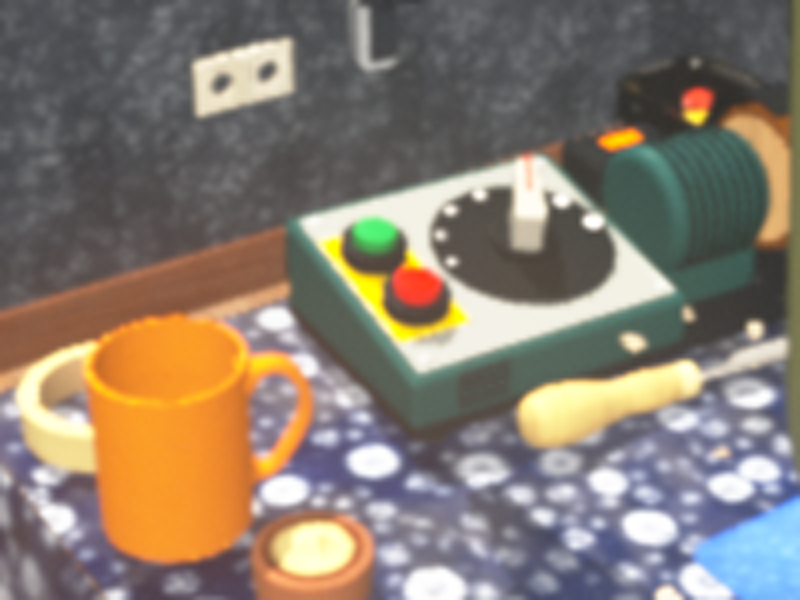

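The selector at (527,190) is at the fifth dot, the green button (375,235) is out again, and the other things haven't moved. Handing in.

```bash
python3 -c "from station import r; print(r.hand_in())"
```

```text
the job is handed in; nothing more can be done
None
```

The selector was pushed two clicks from the third dot to the fifth, then the green start button was pressed fully in and released; nothing else was disturbed, and the job was handed in at about 7.3 s with no verdict returned.

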